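Swing the magnifier aside, set the block to its stop, swing the lens back

ROBOT

A 7-joint arm with a two-finger parallel gripper is mounted at the origin on a cart in front of the work surface, level with it; the furniture and walls round the work are solid. World frame = base frame: x ahead of the robot, y to its left, z up, the work surface at z = 0. Lengths are in m, angles in rad, forces in N, time in s.
With the tool pointing down it reaches from about 0.425 to 0.95 m from the base axis. Payload 16.7 kg.
Tool frame: the origin (TCP) lies midway between the tips of the shut fingers; the grasp point (between the pads) lies 19 mm behind it (robot.tcp_to_grasp is the distance from the TCP to the grasp point, in m); y points along the fingers, x is the direction in which the jaws open and shut, and the axes are right-handed (so a half turn about y gives the same grasp; the last joint's range is limited). The gripper opens to 94 mm and grips with 3 to 60 N. Pads are 16 mm wide; open, the fingers measure 119 mm over their backs; the gripper's body (75 mm by 177 mm) begins 78 mm behind the grasp point.
Start: joints at [-1.252, 0.426, 0.074, 1.606, -0.034, 1.111, -0.067], TCP at [0.305, 0.602, 0.171] pointing down, gripper open.
Joint ranges: [-2.85, 2.85], [-0.5, 2.14], [-1.23, 1.37], [0.21, 2.46], [-1.02, 4.16], [0.16, 2.05], [-2.73, 2.73]. Speed limits (rad/s): [1.89, 1.89, 2.39, 2.39, 3.01, 3.01, 3.01].

INTERFACE

Orientations are given as a unit quaternion [x, y, z, w].
In Python, from plant import monitor, cams, robot gives the robot as it stands. The module is installed in compiled form; this text tells all that it offers.
- The arm moves only by the tool move_arm, never from a script. Its argument "deltas" is a list of rows, each an object of numbers: "tx", "ty", "tz": the shift along the tool's x, y, z in m; "ax", "ay", "az": the turn, a rotation vector about the tool's x, y, z in rad. A call has 1 to 12 rows; each row shifts and turns the commanded pose from where the row before left it, along the tool's axes as they then stand; what a row does not reach is not made up. A row lasts 1/10 s, in which the tool goes at most 50 mm and 8.59 degrees, less where a joint would pass 70% of its speed; a pose out of reach is approached as far as the arm can. A call is refused whole if a number of a shift passes 0.05 or a number of a turn 0.15, either way. A call with a gripper value outside its range is refused whole. "grip" is the opening, from 0 (shut) to 1 (fully open), set as the call begins (left out, the last holds). The fingers move at their own pace and stop on an object; "newtons" is the grip in N (left out, the last holds). Time passes only in rows, so rows that do not move let the fingers close. It gives the time, the measured TCP pose, the force and the opening at its end, in the units of the state.
- monitor.get_state(): the state, without advancing time (a new reading comes with each control period).
- cams.get_image(name): name is "scene" or "top" or "wrist"; returns a dict with "image" (384x512x3 uint8, red, green, blue), "K" (3x3 intrinsics, pixels), "origin" and "rotation" of the camera in the world; the wrist camera has in their place "tool_from_camera" (4x4, takes a point from camera to tool coordinates, whose origin is the TCP and whose axes are the tool frame's). Camera axes: x right, y up, looking along -z (the intrinsics and any distortion apply to the point x, -y, -z); pixel columns grow to the right and rows downward; lengths in m; the calibration is good to about 2 mm. A picture is of the moment at which its call begins: read the wrist's pose just before it. There is no depth.
- robot.hand_in(): hands the job in, once; it reports no verdict.
The state is a dict: "t": time; "qpos": joint angles; "qvel": joint speeds; "joint_efforts": joint torques, N m; "ee_pos": TCP position; "tool_rot": TCP orientation; "wrist_force": force on the tool from outside, world axes, zero at the start; "wrist_torque": the same for the moment, N m; "gripper_width": finger opening in m.
Only numpy, scipy, OpenCV 4.12 (cv2) and the standard library are available. Lean on these libraries where they do the work, as an engineer would, in place of code of your own. Each camera call takes 0.05 s, during which the arm holds its last target. There are 200 camera calls.

TASK

Swing the magnifier arm aside, away from the white bottle, until the lens is well clear of the charcoal block, then push the block straight back along the fire board until its long side lies flush against the steel stop. Then swing the magnifier back so that the lens is centred over the block, and leave the bottle and the bowl where they stand.

Things in the scene. Friction and masses are not known exactly. Their poses are not given: they have to be found in the camera images.
- board: Fixed, dark mottled fire board, 131 (its x) x 235 (its y) x 22 mm thick. Origin at the centre of its underside, on the table; z up. Its x points away from the robot, across the board to the stop; y runs along the stop to the left.
- stop_face (a point): Centre of the front face (towards the robot) of the steel stop bar fixed on the far edge of the board; axes as the board's. The bar is 200 mm long along y, 12 mm thick, and stands 22 mm above the board's top. This point is 48 mm in x from the board's origin and 11 mm above the board's top.
- charcoal_center (a point): Centre of the loose black charcoal block, about 52 (its x) x 77 (its y) x 26 mm high, 0.06 to 0.13 kg, lying flat on the board with its long side roughly along the stop and its centre 78 to 84 mm in front of the stop face. Flush, its centre is 26 mm in front of the stop face.
- column_axis (a point): Point on the upright hinge axis of the magnifier stand, at the height of the arm (115 mm above the table), about 185 mm in board x from the board's origin. Fixed; axes as the board's. The hub there is 34 mm wide and its top is 141 mm above the table; a 20 mm column and a 56 mm wide steel strap 22 mm high are below.
- lens_arm (a joint): Angle of the magnifier arm about the upright axis, rad, -1.3 to 1.3. At 0 the arm points from the column along the board's -x (towards the robot), over the board; growing values turn it counter-clockwise seen from above, which carries the lens to the board's -y (the robot's right). A stiff hinge: about 0.2 N m of friction (1 N at the post), it stays where it is left.
- lens_center (a point): Centre of the round lens on the swinging arm, 166 mm from the hinge axis, 115 mm above the table. The lens in its dark steel frame is 94 mm wide, with its top 120 mm and underside 110 mm above the table, so it passes over the bowl and the block but not over the bottle.
- post_center (a point): Centre of the free part of the upright steel finger post on the outer end of the arm, 216 mm from the hinge axis, beyond the lens. 12 mm diameter; its foot is an 18 mm collar whose top is 122 mm above the table, the post's top is 165 mm above the table; this point is 145 mm above the table. The arm can be moved by pushing the post, or the bar and frame, sideways.
- bottle_center (a point): Centre of the loose white bottle with a black cap, 89 mm diameter, 137 mm high, standing beside the left or the right end of the board, in the path of the lens. To be left alone.
- bowl_center (a point): Centre of the loose white porcelain bowl, 90 mm diameter, 50 mm high, standing beside the other end of the board. To be left alone.
Things that resemble listed ones, but are neither listed nor needed, are in the scene too. Of the things that look like the part that bears charcoal_center, the smallest one is meant.

How it is judged:
On the way, in this order (a step that is already met when the one before it is completed fails the run):
1. the lens is swung clear: its centre is over 110 mm (seen from above) from the block's centre, with the block not yet pushed to the stop (horizontal distance between lens_center and charcoal_center above 0.11 m and x of charcoal_center in the frame of stop_face below -0.045 m), for 0.2 s.
2. the block lies flush against the stop while the lens is still aside (over 70 mm from it) (x of charcoal_center in the frame of stop_face between -0.03 and -0.02 m and y of charcoal_center in the frame of stop_face between -0.09 and 0.09 m and z of charcoal_center in the frame of stop_face below 0.01 m and angle between the x axis of charcoal_center and the x axis of stop_face, either way round below 0.08 rad and horizontal distance between lens_center and charcoal_center above 0.07 m), for 0.2 s.
At the end, for the whole second after the job is handed in: Block flat on the board, long side against the stop (gap under 4 mm, turned under 0.08 rad, within 90 mm of the middle of the stop); lens at rest, its centre within 18 mm of the block centre seen from above; bottle and bowl within 25 mm of where they stood (x of charcoal_center in the frame of stop_face between -0.03 and -0.02 m and y of charcoal_center in the frame of stop_face between -0.09 and 0.09 m and z of charcoal_center in the frame of stop_face below 0.01 m and angle between the x axis of charcoal_center and the x axis of stop_face, either way round below 0.08 rad and horizontal distance between lens_center and charcoal_center below 0.018 m and velocity of joint lens_arm between -0.03 and 0.03 rad/s and distance of each of bottle_center, bowl_center from where it was at the start of the episode below 0.025 m); the robot touches nothing.
It fails at once if the bottle is shoved by more than 25 mm or tipped (distance of bottle_center from where it was at the start of the episode above 0.025 m or angle between bottle_center's own z axis and vertical above 0.3 rad).
It fails at once if the bowl is shoved by more than 25 mm or tipped (distance of bowl_center from where it was at the start of the episode above 0.025 m or angle between bowl_center's own z axis and vertical above 0.3 rad).
It also fails if it takes over 58 s, if anything falls off the work surface, if the arm or the gripper's body presses on something with over 40 N, if the wrist force passes 120 N, or if a joint passes its speed limit or range.

## Working session

There is one attempt and no reset: what is moved stays moved. The work goes in short steps, Python scripts to look and compute and a tool call to move; the robot and the scene stay as the last step left them, time stands still between calls to the robot, and variables do not carry over. Pictures are saved under pics/ and viewed, about 8 in all and at most 12, crops included, and the job is handed in when it is done.

Besides the shell and the picture viewer there is one more tool, called after "Call:" as name(argument=value, ...), one argument or row to a line, values as JSON. move_arm: Moves the arm, as the interface text tells. Its arguments: {"type":"object","properties":{"deltas":{"type":"array","items":{"type":"object","properties":{"tx":{"type":"number"},"ty":{"type":"number"},"tz":{"type":"number"},"ax":{"type":"number"},"ay":{"type":"number"},"az":{"type":"number"}}}},"grip":{"type":"number"},"newtons":{"type":"number"}},"required":["deltas"]}

```bash
mkdir -p pics; cat > h.py <<'E'
from plant import monitor, cams, robot
import numpy as np, cv2
from scipy.spatial.transform import Rotation as R
def snap(n,f):
    s=monitor.get_state(); d=cams.get_image(n); cv2.imwrite('pics/'+f+'.png',d['image'][:,:,::-1])
    if n=='wrist':
        T=np.eye(4);T[:3,:3]=R.from_quat(s['tool_rot']).as_matrix();T[:3,3]=s['ee_pos'];T=T@d['tool_from_camera']
        o,r=T[:3,3],T[:3,:3]
    else: o,r=np.array(d['origin']),np.array(d['rotation'])
    np.savez('pics/'+f+'.npz',K=d['K'],o=o,r=r); return d
def ray(f,u,v,z):
    c=np.load('pics/'+f+'.npz'); p=np.linalg.solve(c['K'],[u,v,1]); w=c['r']@np.array([p[0],-p[1],-p[2]])
    return c['o']+w*(z-c['o'][2])/w[2]
def proj(f,P):
    c=np.load('pics/'+f+'.npz'); p=c['r'].T@(np.array(P)-c['o']); q=c['K']@np.array([p[0],-p[1],-p[2]]); return q[:2]/q[2]
E
python3 - <<'E'
from h import *
for n in ['scene','top']:
    d=snap(n,n+'0'); print(n,{k:v for k,v in d.items() if k!='image'})
    
a=[cv2.resize(cv2.imread(f'pics/{n}0.png'),(768,576)) for n in ['scene','top']]
for n,i in zip('ab',a): cv2.imwrite(f'pics/{n}.png',i)
s=monitor.get_state(); print(s)
E
```

```text
scene {'K': array([[401.42522275,   0.        , 260.29605421],
       [  0.        , 401.42522275, 198.01143398],
       [  0.        ,   0.        ,   1.        ]]), 'origin': array([-0.00931403, -0.36881326,  0.79413489]), 'rotation': array([ 0.34515169, -0.19030621, -0.4281849 ,  0.81321064])}
top {'K': array([[363.51917306,   0.        , 256.96018785],
       [  0.        , 363.51917306, 188.55252817],
       [  0.        ,   0.        ,   1.        ]]), 'origin': array([0.40066305, 0.01509482, 1.13405239]), 'rotation': array([ 0.05680909, -0.05683185, -0.70187029,  0.70775771])}
{'t': 0.1, 'qpos': array([-1.25149724,  0.42665644,  0.07386404,  1.60649177, -0.03410426,
        1.1107938 , -0.06709951]), 'qvel': array([-7.21564179e-04, -2.11565044e-03, -7.58737297e-04, -1.19355471e-03,
       -3.70564673e-04, -4.47339873e-05, -6.51753233e-04]), 'joint_efforts': array([ 7.61856325e-03, -9.37466526e+01,  3.67672876e+00, -4.55037367e+01,
       -4.87212790e-02,  1.68430712e-02,  1.70242852e-04]), 'ee_pos': array([0.30482279, 0.60180094, 0.17057728]), 'tool_rot': array([ 0.60268809,  0.36987145, -0.37049842, -0.60224007]), 'wrist_force': array([-0.28793454, -0.41848487, -0.84707568]), 'wrist_torque': array([0.00438612, 0.04146976, 0.03094388]), 'gripper_width': 0.09399307576267865}
```

View pics/a.png

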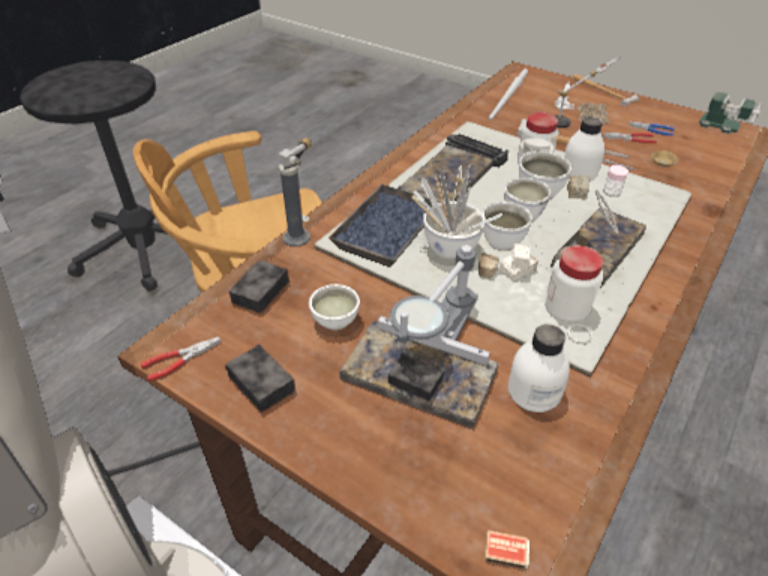

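View pics/b.png

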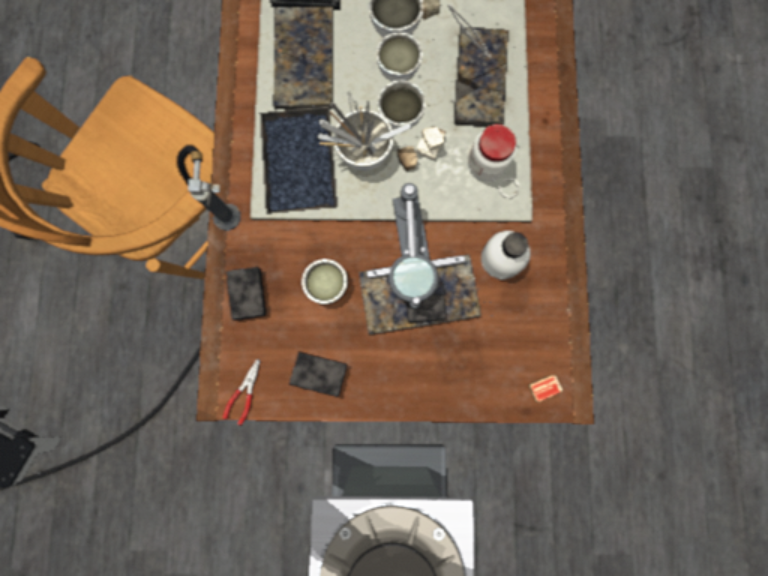

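The scene picture shows the stand and board at about (420,350), the bowl at (335,305) and the bottle at (540,370). There are three black blocks: one on the board at (417,375), and two loose on the table at (260,285) and (260,377). The block on the board, top view (428,303), fits the description and is the smallest. In the top view the bottle is on the robot's right, so the lens must swing left (+y). I'll check this in a close crop.

```bash
sed -i "s/np.array(d\['rotation'\])$/R.from_quat(d['rotation']).as_matrix()/" h.py
python3 - <<'E'
from h import *
for n in ['scene','top']: snap(n,n+'0')
i=cv2.imread('pics/top0.png')[115:231,190:366]
j=cv2.imread('pics/scene0.png')[155:285,195:391]
cv2.imwrite('pics/c.png',np.vstack([cv2.resize(i,(456,300),interpolation=2),cv2.resize(j,(456,300),interpolation=2)]))
cv2.imwrite('pics/c.png',cv2.resize(i,(792,522),interpolation=2))
cv2.imwrite('pics/d.png',cv2.resize(j,(784,520),interpolation=2))
E
```

```text
(no output)
```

View pics/c.png

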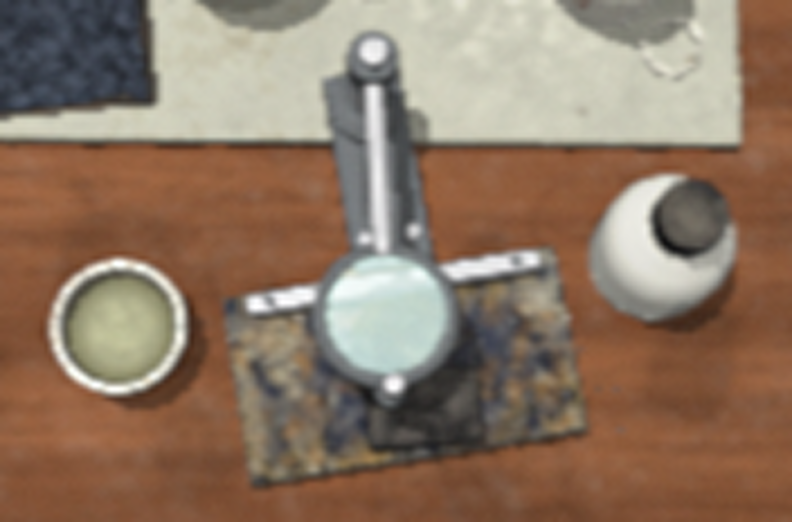

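View pics/d.png

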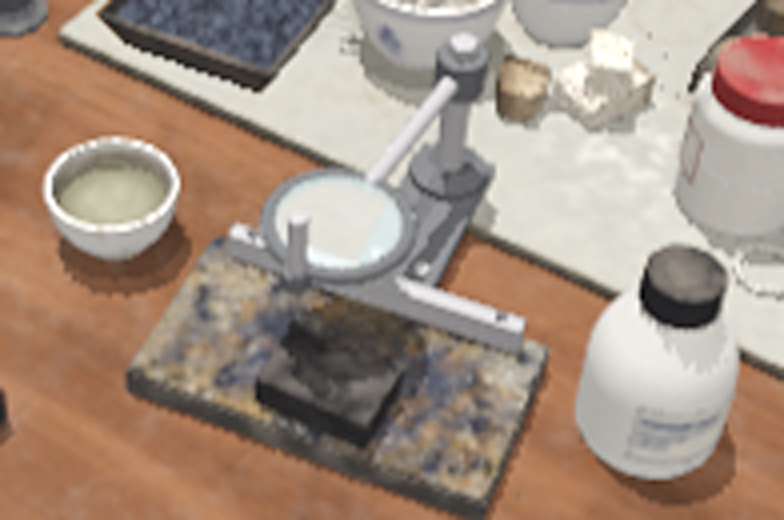

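Crop c shows the board tilted slightly, with the stop bar running from (247,300) to (545,258) and the lens at (386,313). The post top is at (395,384), the hub at (373,52), the bowl at (120,327) and the bottle cap at (692,215). The small block on the board spans about (371,447) to (483,438) along its front edge, partly under the lens. Crop d confirms the same.

```bash
cat >> h.py <<'E'
def c(u,v,z): return ray('top0',190+u/4.5,115+v/4.5,z)
def d(u,v,z): return ray('scene0',195+u/4,155+v/4,z)
E
python3 - <<'E'
from h import *
np.set_printoptions(precision=4,suppress=True)
for n,u,v,z in [('boardFR',585,430,.022),('BR',552,250,.022),('BL',228,300,.022),('FL',252,478,.022),('lens',386,313,.12),('post',395,384,.165),('hub',373,52,.141),('bowl',120,327,.05),('cap',692,215,.137),('blkFLbot',371,447,.022),('blkFRbot',483,438,.022),('stopL',247,305,.044),('stopR',543,262,.044)]: print(n,c(u,v,z)[:2])
print('scene')
for n,u,v,z in [('boardFR',490,495,.022),('BR',545,350,.022),('FL',130,372,.022),('lens',338,224,.12),('post',299,221,.165),('hub',463,46,.141),('blk top FL',258,378,.048),('blk top FR',368,420,.048),('blkbot FR',368,442,.022),('blk top BR',412,373,.048),('cap',688,270,.137)]: print(n,d(u,v,z)[:2])
E
```

```text
boardFR [ 0.5143 -0.1782]
BR [ 0.6396 -0.1578]
BL [0.6024 0.0666]
FL [0.4798 0.0485]
lens [ 0.5771 -0.0374]
post [ 0.5263 -0.0405]
hub [ 0.741  -0.0281]
bowl [0.5783 0.1376]
cap [ 0.6379 -0.2277]
blkFLbot [ 0.5015 -0.0323]
blkFRbot [ 0.5083 -0.1086]
stopL [0.5951 0.0527]
stopR [ 0.6265 -0.1481]
scene
boardFR [ 0.5203 -0.1825]
BR [ 0.6365 -0.1592]
FL [0.4743 0.0435]
lens [ 0.5716 -0.0412]
post [ 0.5225 -0.0442]
hub [ 0.7362 -0.0319]
blk top FL [ 0.4977 -0.0356]
blk top FR [ 0.5083 -0.1056]
blkbot FR [ 0.5124 -0.1049]
blk top BR [ 0.5532 -0.1089]
cap [ 0.6387 -0.2299]
```

```bash
cat >> h.py <<'E'
np.set_printoptions(precision=4,suppress=True)
def goal(p,ang):
    """tool shift (m) & turn about tool y to put TCP at p, jaws (tool x) along world angle ang (mod pi)"""
    s=monitor.get_state(); M=R.from_quat(s['tool_rot']).as_matrix()
    x=np.array([np.cos(ang),np.sin(ang),0]); 
    if x@M[:,0]<0: x=-x
    G=np.array([x,[0,0,-1],np.cross(x,[0,0,-1])]).T
    print('t',s['t'],'pos',s['ee_pos'],'shift',M.T@(np.array(p)-s['ee_pos']),'rotvec',R.from_matrix(M.T@G).as_rotvec(),'F',s['wrist_force'],'w',s['gripper_width']); print(M)
E
python3 - <<'E'
from h import *
print(cams.get_image('wrist')['tool_from_camera'])
goal([.42,-.042,.30],np.pi/2+.06)
E
```

```text
[[ 1.     -0.0006  0.0005 -0.0004]
 [ 0.0006  0.2325 -0.9726 -0.2136]
 [ 0.0005  0.9726  0.2325  0.0674]
 [ 0.      0.      0.      1.    ]]
t 0.25 pos [0.3049 0.6019 0.1708] shift [-0.5225 -0.1288 -0.3937] rotvec [-0.0002 -0.5289 -0.0006] F [-0.3527  0.1306  0.3777] w 0.09414379668914427
[[ 0.4519 -0.0003 -0.8921]
 [ 0.8921 -0.0006  0.4519]
 [-0.0006 -1.     -0.    ]]
```

Call:
move_arm(
  deltas=[
    {"ty": -0.0325,"ay": -0.132},
    {"ty": -0.0325,"ay": -0.132},
    {"ty": -0.0325,"ay": -0.132},
    {"ty": -0.0325,"ay": -0.132},
    {"tx": -0.04,"tz": -0.01},
    {"tx": -0.04,"tz": -0.01},
    {"tx": -0.04,"tz": -0.01},
    {"tx": -0.04,"tz": -0.01},
    {"tx": -0.04,"tz": -0.01},
    {"tx": -0.04,"tz": -0.01},
    {"tx": -0.04,"tz": -0.01},
    {"tx": -0.04,"tz": -0.01},
  ],
)

```text
schema error: expected keys tx, ty, tz, ax, ay, az
```

```bash
python3 -c "
from h import *
goal([.47,-.042,.30],np.pi/2+.06)"
```

```text
t 0.25 pos [0.3049 0.6019 0.1708] shift [-0.4999 -0.1288 -0.4383] rotvec [-0.0002 -0.5289 -0.0006] F [-0.3527  0.1306  0.3777] w 0.09414379668914427
[[ 0.4519 -0.0003 -0.8921]
 [ 0.8921 -0.0006  0.4519]
 [-0.0006 -1.     -0.    ]]
```

All six keys are required.

Call:
move_arm(
  deltas=[
    {"tx": 0,"ty": -0.0325,"tz": 0,"ax": 0,"ay": -0.132,"az": 0},
    {"tx": 0,"ty": -0.0325,"tz": 0,"ax": 0,"ay": -0.132,"az": 0},
    {"tx": 0,"ty": -0.0325,"tz": 0,"ax": 0,"ay": -0.132,"az": 0},
    {"tx": 0,"ty": -0.0325,"tz": 0,"ax": 0,"ay": -0.132,"az": 0},
    {"tx": -0.04,"ty": 0,"tz": -0.01,"ax": 0,"ay": 0,"az": 0},
    {"tx": -0.04,"ty": 0,"tz": -0.01,"ax": 0,"ay": 0,"az": 0},
    {"tx": -0.04,"ty": 0,"tz": -0.01,"ax": 0,"ay": 0,"az": 0},
    {"tx": -0.04,"ty": 0,"tz": -0.01,"ax": 0,"ay": 0,"az": 0},
    {"tx": -0.04,"ty": 0,"tz": -0.01,"ax": 0,"ay": 0,"az": 0},
    {"tx": -0.04,"ty": 0,"tz": -0.01,"ax": 0,"ay": 0,"az": 0},
    {"tx": -0.04,"ty": 0,"tz": -0.01,"ax": 0,"ay": 0,"az": 0},
    {"tx": -0.04,"ty": 0,"tz": -0.01,"ax": 0,"ay": 0,"az": 0},
  ],
)

```text
t: 1.45
ee_pos: [0.4039, 0.2857, 0.3013]
tool_rot: [0.485, 0.515, -0.514, -0.485]
wrist_force: [0.9, 0.4, 0.3]
gripper_width: 0.094
```

```bash
python3 -c "
from h import *
goal([.47,-.042,.30],np.pi/2+.06)"
```

```text
t 1.45 pos [0.4039 0.2857 0.3013] shift [-0.331   0.0012 -0.0466] rotvec [ 0.0001 -0.0009  0.0003] F [0.9444 0.3957 0.262 ] w 0.09400772309694536
[[-0.0591  0.0001 -0.9983]
 [ 0.9983  0.0003 -0.0591]
 [ 0.0003 -1.     -0.0001]]
```

Call:
move_arm(
  deltas=[
    {"tx": -0.041,"ty": 0,"tz": -0.006,"ax": 0,"ay": 0,"az": 0},
    {"tx": -0.041,"ty": 0,"tz": -0.006,"ax": 0,"ay": 0,"az": 0},
    {"tx": -0.041,"ty": 0,"tz": -0.006,"ax": 0,"ay": 0,"az": 0},
    {"tx": -0.041,"ty": 0,"tz": -0.006,"ax": 0,"ay": 0,"az": 0},
    {"tx": -0.041,"ty": 0,"tz": -0.006,"ax": 0,"ay": 0,"az": 0},
    {"tx": -0.041,"ty": 0,"tz": -0.006,"ax": 0,"ay": 0,"az": 0},
    {"tx": -0.041,"ty": 0,"tz": -0.006,"ax": 0,"ay": 0,"az": 0},
    {"tx": -0.041,"ty": 0,"tz": -0.006,"ax": 0,"ay": 0,"az": 0},
    {"tx": 0,"ty": 0,"tz": 0,"ax": 0,"ay": 0,"az": 0},
    {"tx": 0,"ty": 0,"tz": 0,"ax": 0,"ay": 0,"az": 0},
  ],
)

```text
t: 2.45
ee_pos: [0.471, -0.0376, 0.3012]
tool_rot: [0.485, 0.514, -0.514, -0.486]
wrist_force: [-0.7, 0.5, 0.0]
gripper_width: 0.0936
```

```bash
python3 -c "
from h import *
snap('wrist','w1')
i=cv2.imread('pics/w1.png');cv2.imwrite('pics/w1b.png',cv2.resize(i,(768,576)))
goal([.525,-.042,.133],np.pi/2+.06)"
```

```text
t 2.5 pos [ 0.4709 -0.0367  0.3011] shift [-0.0086  0.1681 -0.0537] rotvec [-0.0002 -0.0008  0.0002] F [-0.2593  0.0846  0.2462] w 0.09438122465118715
[[-0.0592 -0.0002 -0.9982]
 [ 0.9982  0.0002 -0.0592]
 [ 0.0002 -1.      0.0002]]
```

View pics/w1b.png

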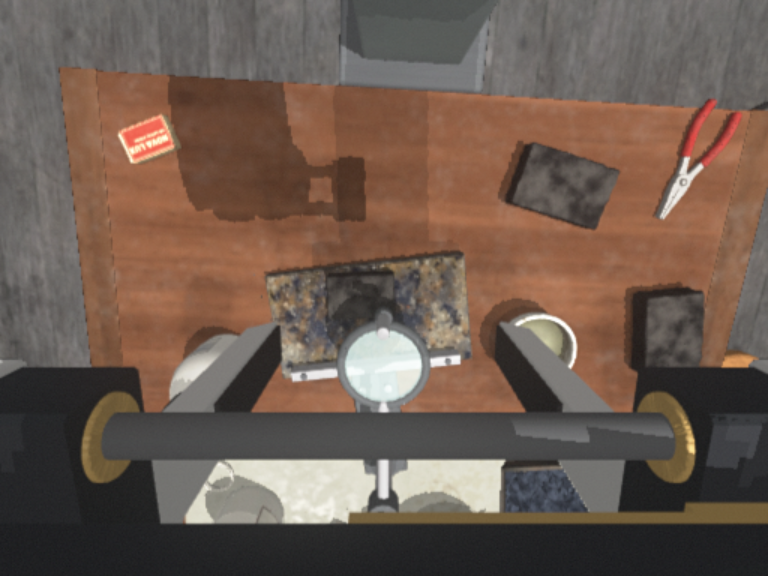

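The wrist view has the robot side at the top. It shows the post top at (384,318), the lens at (383,366), and the block's near edge from (327,277) to (393,272). The board corners are at (267,273) and (463,254), and the bowl and bottle stand at either side.

```bash
python3 -c "
from h import *
for n,u,v,z in [('post',384,318,.165),('lens',383,366,.12),('blkF-',327,277,.048),('blkF+',393,272,.048),('boardF-',267,273,.022),('boardF+',463,254,.022),('stop-',290,378,.044),('stop+',460,362,.044)]: print(n,ray('w1',u/1.5,v/1.5,z))"
```

```text
post [ 0.5129 -0.0385  0.165 ]
lens [ 0.5761 -0.0364  0.12  ]
blkF- [ 0.5059 -0.1029  0.048 ]
blkF+ [ 0.4961 -0.0306  0.048 ]
boardF- [ 0.5109 -0.176   0.022 ]
boardF+ [0.4755 0.0491 0.022 ]
stop- [ 0.6308 -0.1438  0.044 ]
stop+ [0.5991 0.054  0.044 ]
```

Call:
move_arm(
  deltas=[
    {"tx": -0.003,"ty": 0,"tz": -0.027,"ax": 0,"ay": 0,"az": 0},
    {"tx": -0.003,"ty": 0,"tz": -0.026,"ax": 0,"ay": 0,"az": 0},
    {"tx": 0,"ty": 0.034,"tz": 0,"ax": 0,"ay": 0,"az": 0},
    {"tx": 0,"ty": 0.034,"tz": 0,"ax": 0,"ay": 0,"az": 0},
    {"tx": 0,"ty": 0.034,"tz": 0,"ax": 0,"ay": 0,"az": 0},
    {"tx": 0,"ty": 0.034,"tz": 0,"ax": 0,"ay": 0,"az": 0},
    {"tx": 0,"ty": 0.032,"tz": 0,"ax": 0,"ay": 0,"az": 0},
    {"tx": 0,"ty": 0,"tz": 0,"ax": 0,"ay": 0,"az": 0},
    {"tx": 0,"ty": 0,"tz": 0,"ax": 0,"ay": 0,"az": 0},
  ],
)

```text
t: 3.4
ee_pos: [0.5243, -0.0392, 0.1337]
tool_rot: [-0.485, -0.515, 0.515, 0.485]
wrist_force: [0.1, 0.3, 0.5]
gripper_width: 0.094
```

Call:
move_arm(
  deltas=[
    {"tx": 0,"ty": 0,"tz": 0,"ax": 0,"ay": 0,"az": 0},
    {"tx": 0,"ty": 0,"tz": 0,"ax": 0,"ay": 0,"az": 0},
    {"tx": 0,"ty": 0,"tz": 0,"ax": 0,"ay": 0,"az": 0},
    {"tx": 0,"ty": 0,"tz": 0,"ax": 0,"ay": 0,"az": 0},
    {"tx": 0,"ty": 0,"tz": 0,"ax": 0,"ay": 0,"az": 0},
    {"tx": 0,"ty": 0,"tz": 0,"ax": 0,"ay": 0,"az": 0},
    {"tx": 0,"ty": 0,"tz": 0,"ax": 0,"ay": 0,"az": 0},
    {"tx": 0,"ty": 0,"tz": 0,"ax": 0,"ay": 0,"az": 0},
    {"tx": 0,"ty": 0,"tz": 0,"ax": 0,"ay": 0,"az": 0},
    {"tx": 0,"ty": 0,"tz": 0,"ax": 0,"ay": 0,"az": 0},
  ],
  grip=0,
  newtons=10,
)

```text
t: 4.4
ee_pos: [0.5243, -0.04, 0.1331]
tool_rot: [-0.485, -0.515, 0.515, 0.485]
wrist_force: [-0.4, 0.3, -0.7]
gripper_width: 0.0174
```

Call:
move_arm(
  deltas=[
    {"tx": 0,"ty": 0,"tz": 0,"ax": 0,"ay": 0,"az": 0},
    {"tx": 0,"ty": 0,"tz": 0,"ax": 0,"ay": 0,"az": 0},
    {"tx": 0,"ty": 0,"tz": 0,"ax": 0,"ay": 0,"az": 0},
    {"tx": 0,"ty": 0,"tz": 0,"ax": 0,"ay": 0,"az": 0},
  ],
)

```text
t: 4.8
ee_pos: [0.5243, -0.04, 0.1332]
tool_rot: [-0.485, -0.515, 0.515, 0.485]
wrist_force: [-0.4, -0.1, 0.3]
gripper_width: 0.0007
```

```bash
python3 -c "
from h import *
s=monitor.get_state();print(s['qpos'],s['wrist_force'],s['gripper_width'])"
```

```text
[-0.4918  0.2425  0.5219  2.0023 -0.1494  0.9335  1.7367] [-0.4315 -0.1147  0.2708] 0.0006941667184537279
```

The fingers shut empty, so I'll look.

```bash
python3 -c "
from h import *
snap('wrist','w2');snap('scene','s2');snap('top','t2')
i=cv2.resize(cv2.imread('pics/w2.png'),(512,384))
j=cv2.resize(cv2.imread('pics/s2.png')[135:265,220:350],(384,384),interpolation=2)
k=cv2.resize(cv2.imread('pics/t2.png')[130:230,210:343],(512,384)) 
cv2.imwrite('pics/x.png',cv2.resize(np.hstack([i,j]),(800,343)))"
```

```text
(no output)
```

View pics/x.png

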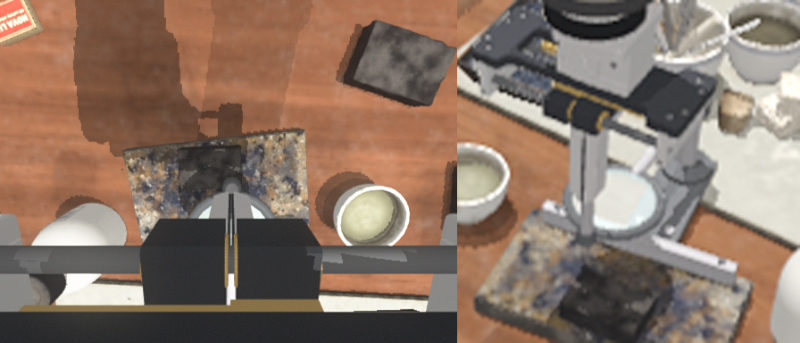

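```bash
python3 -c "
from h import *
for v in (180,184,190): print(ray('w2',231*1.12,v*1.12,.165))
print(proj('w2',[.5243,-.04,.133])/1.12,proj('w2',[.5243,-.04,.165])/1.12)
i=cv2.imread('pics/w2.png')[165:265,195:325]
j=cv2.imread('pics/s2.png')[185:245,240:318]
cv2.imwrite('pics/y.png',np.hstack([cv2.resize(i,(400,308),interpolation=2),cv2.resize(j,(400,308),interpolation=2)]))"
```

```text
[ 0.5066 -0.0411  0.165 ]
[ 0.5096 -0.0409  0.165 ]
[ 0.5142 -0.0406  0.165 ]
[231.0229 190.0274] [231.0471 202.9376]
```

View pics/y.png

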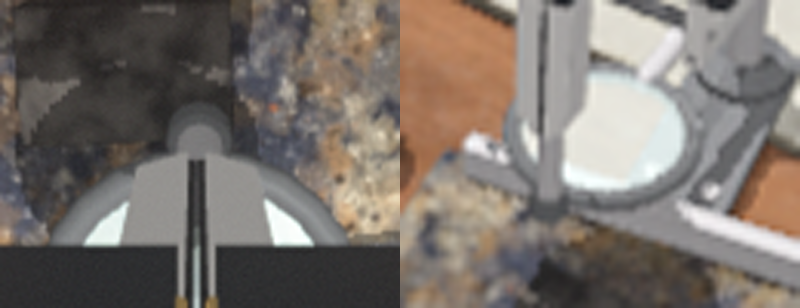

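```bash
python3 -c "
from h import *
print(ray('w2',195+200*.325,165+137*.325,.122),ray('w2',195+200*.325,165+145*.325,.165))"
```

```text
[ 0.5249 -0.0389  0.122 ] [ 0.5137 -0.0398  0.165 ]
```

```bash
python3 -c "
from h import *
for z in (.133,.165,.18): print(z,proj('s2',[.5243,-.04,z]),proj('w2',[.5243,-.04,z]))
print(proj('s2',[.513,-.04,.165]),proj('s2',[.51,-.04,.122]))
s=monitor.get_state();print(s['ee_pos'],s['tool_rot'])"
```

```text
0.133 [268.1929 218.9607] [258.7456 212.8307]
0.165 [268.5909 208.998 ] [258.7727 227.2901]
0.18 [268.7843 204.1555] [258.7887 235.8094]
[265.7665 211.9935] [264.5906 226.0758]
[ 0.5243 -0.04    0.1332] [-0.485  -0.5146  0.5146  0.485 ]
```

```bash
python3 -c "
from h import *
K=np.load('pics/w2.npz')['K'];print(K)
i=cv2.imread('pics/w1.png')[195:275,90:420]
cv2.imwrite('pics/z.png',cv2.resize(i,(792,192),interpolation=2))
i=cv2.imread('pics/w2.png')[165:265,195:325]
"
```

```text
[[288.346    0.     258.4128]
 [  0.     288.346  192.2129]
 [  0.       0.       1.    ]]
```

View pics/z.png

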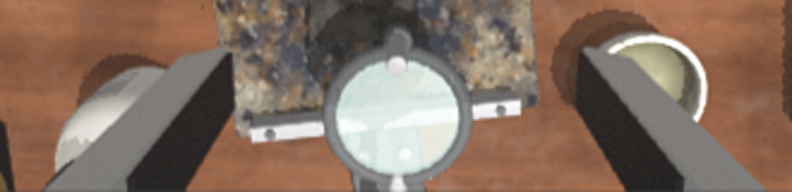

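The pictures agree: the real fingertips sit about 32 mm behind the stated TCP. In both the wrist and scene views they appear at z≈0.165 while the reported z is 0.133. The fingers therefore closed just above the post top, and the post's x,y is right. I'll open, go down 28 mm while watching the force, and close.

Call:
move_arm(
  deltas=[
    {"tx": 0,"ty": -0.005,"tz": 0,"ax": 0,"ay": 0,"az": 0},
    {"tx": 0,"ty": 0,"tz": 0,"ax": 0,"ay": 0,"az": 0},
    {"tx": 0,"ty": 0,"tz": 0,"ax": 0,"ay": 0,"az": 0},
    {"tx": 0,"ty": 0,"tz": 0,"ax": 0,"ay": 0,"az": 0},
    {"tx": 0,"ty": 0,"tz": 0,"ax": 0,"ay": 0,"az": 0},
    {"tx": 0,"ty": 0,"tz": 0,"ax": 0,"ay": 0,"az": 0},
    {"tx": 0,"ty": 0,"tz": 0,"ax": 0,"ay": 0,"az": 0},
  ],
  grip=0.5,
)

```text
t: 5.65
ee_pos: [0.5243, -0.04, 0.1381]
tool_rot: [-0.485, -0.515, 0.515, 0.485]
wrist_force: [-0.5, -0.2, -0.2]
gripper_width: 0.0469
```

Call:
move_arm(
  deltas=[
    {"tx": 0,"ty": 0.008,"tz": 0,"ax": 0,"ay": 0,"az": 0},
    {"tx": 0,"ty": 0.008,"tz": 0,"ax": 0,"ay": 0,"az": 0},
    {"tx": 0,"ty": 0.008,"tz": 0,"ax": 0,"ay": 0,"az": 0},
    {"tx": 0,"ty": 0.008,"tz": 0,"ax": 0,"ay": 0,"az": 0},
    {"tx": 0,"ty": 0,"tz": 0,"ax": 0,"ay": 0,"az": 0},
  ],
)

```text
t: 6.15
ee_pos: [0.5235, -0.0401, 0.1048]
tool_rot: [-0.485, -0.514, 0.515, 0.485]
wrist_force: [-0.1, 0.7, 0.9]
gripper_width: 0.0469
```

Call:
move_arm(
  deltas=[
    {"tx": 0,"ty": 0,"tz": 0,"ax": 0,"ay": 0,"az": 0},
    {"tx": 0,"ty": 0,"tz": 0,"ax": 0,"ay": 0,"az": 0},
    {"tx": 0,"ty": 0,"tz": 0,"ax": 0,"ay": 0,"az": 0},
    {"tx": 0,"ty": 0,"tz": 0,"ax": 0,"ay": 0,"az": 0},
    {"tx": 0,"ty": 0,"tz": 0,"ax": 0,"ay": 0,"az": 0},
    {"tx": 0,"ty": 0,"tz": 0,"ax": 0,"ay": 0,"az": 0},
    {"tx": 0,"ty": 0,"tz": 0,"ax": 0,"ay": 0,"az": 0},
    {"tx": 0,"ty": 0,"tz": 0,"ax": 0,"ay": 0,"az": 0},
  ],
  grip=0,
)

```text
t: 6.95
ee_pos: [0.5244, -0.04, 0.1063]
tool_rot: [0.485, 0.515, -0.515, -0.485]
wrist_force: [-0.3, 0.3, 3.6]
gripper_width: 0.0116
```

The post is gripped at 11.6 mm. I'll ease up 3 mm and swing left along the arc.

Call:
move_arm(
  deltas=[
    {"tx": 0,"ty": -0.003,"tz": 0,"ax": 0,"ay": 0,"az": 0},
    {"tx": 0.0065,"ty": 0,"tz": -0.0001,"ax": 0,"ay": 0.03,"az": 0},
    {"tx": 0.013,"ty": 0,"tz": -0.0004,"ax": 0,"ay": 0.06,"az": 0},
    {"tx": 0.013,"ty": 0,"tz": -0.0004,"ax": 0,"ay": 0.06,"az": 0},
    {"tx": 0.013,"ty": 0,"tz": -0.0004,"ax": 0,"ay": 0.06,"az": 0},
    {"tx": 0.0065,"ty": 0,"tz": -0.0001,"ax": 0,"ay": 0.03,"az": 0},
    {"tx": 0,"ty": 0,"tz": 0,"ax": 0,"ay": 0,"az": 0},
  ],
)

```text
t: 7.65
ee_pos: [0.5269, 0.0127, 0.1088]
tool_rot: [-0.543, -0.453, 0.453, 0.543]
wrist_force: [-0.6, 1.1, -6.4]
gripper_width: 0.0115
```

Call:
move_arm(
  deltas=[
    {"tx": 0.013,"ty": 0.001,"tz": -0.0004,"ax": 0,"ay": 0.06,"az": 0},
    {"tx": 0.013,"ty": 0,"tz": -0.0004,"ax": 0,"ay": 0.06,"az": 0},
    {"tx": 0.013,"ty": 0,"tz": -0.0004,"ax": 0,"ay": 0.06,"az": 0},
    {"tx": 0.013,"ty": 0,"tz": -0.0004,"ax": 0,"ay": 0.06,"az": 0},
    {"tx": 0.013,"ty": 0,"tz": -0.0004,"ax": 0,"ay": 0.06,"az": 0},
    {"tx": 0.013,"ty": 0,"tz": -0.0004,"ax": 0,"ay": 0.06,"az": 0},
    {"tx": 0.013,"ty": 0,"tz": -0.0004,"ax": 0,"ay": 0.06,"az": 0},
    {"tx": 0.013,"ty": 0,"tz": -0.0004,"ax": 0,"ay": 0.06,"az": 0},
    {"tx": 0.013,"ty": 0,"tz": -0.0004,"ax": 0,"ay": 0.06,"az": 0},
    {"tx": 0.013,"ty": 0,"tz": -0.0004,"ax": 0,"ay": 0.06,"az": 0},
    {"tx": 0.013,"ty": 0,"tz": -0.0004,"ax": 0,"ay": 0.06,"az": 0},
    {"tx": 0,"ty": 0,"tz": 0,"ax": 0,"ay": 0,"az": 0},
  ],
)

```text
t: 8.85
ee_pos: [0.597, 0.1364, 0.1085]
tool_rot: [-0.66, -0.253, 0.252, 0.661]
wrist_force: [-6.0, 6.4, 9.2]
gripper_width: 0.0119
```

Call:
move_arm(
  deltas=[
    {"tx": 0,"ty": 0,"tz": 0,"ax": 0,"ay": 0,"az": 0},
    {"tx": 0,"ty": 0,"tz": 0,"ax": 0,"ay": 0,"az": 0},
    {"tx": 0,"ty": 0,"tz": 0,"ax": 0,"ay": 0,"az": 0},
    {"tx": 0,"ty": 0,"tz": 0,"ax": 0,"ay": 0,"az": 0},
    {"tx": 0,"ty": 0,"tz": 0,"ax": 0,"ay": 0,"az": 0},
    {"tx": 0,"ty": 0,"tz": 0,"ax": 0,"ay": 0,"az": 0},
  ],
  grip=0.5,
)

```text
t: 9.45
ee_pos: [0.5963, 0.1342, 0.1082]
tool_rot: [0.661, 0.252, -0.252, -0.661]
wrist_force: [0.0, -0.8, 0.1]
gripper_width: 0.047
```

Call:
move_arm(
  deltas=[
    {"tx": 0,"ty": -0.03,"tz": 0,"ax": 0,"ay": 0,"az": 0},
    {"tx": 0,"ty": -0.03,"tz": 0,"ax": 0,"ay": 0,"az": 0},
    {"tx": 0,"ty": -0.03,"tz": 0,"ax": 0,"ay": 0,"az": 0},
    {"tx": 0,"ty": -0.03,"tz": 0,"ax": 0,"ay": 0,"az": 0},
    {"tx": 0,"ty": -0.03,"tz": 0,"ax": 0,"ay": 0,"az": 0},
  ],
)

```text
t: 9.95
ee_pos: [0.5961, 0.1342, 0.2595]
tool_rot: [-0.661, -0.252, 0.252, 0.661]
wrist_force: [0.1, 0.7, -0.1]
gripper_width: 0.0466
```

```bash
python3 -c "
from h import *
goal([.42,-.08,.2],np.pi/2+.15)
snap('top','t3');i=cv2.imread('pics/t3.png')[115:231,190:366]
cv2.imwrite('pics/t3b.png',cv2.resize(i,(792,522),interpolation=2))"
```

```text
t 9.95 pos [0.5961 0.1342 0.2595] shift [-0.2741  0.0594 -0.0422] rotvec [-0.     -0.9909  0.    ] F [ 0.0956  0.7064 -0.0652] w 0.046554150307225865
[[ 0.7453 -0.     -0.6668]
 [ 0.6668  0.      0.7453]
 [ 0.     -1.      0.    ]]
```

View pics/t3b.png

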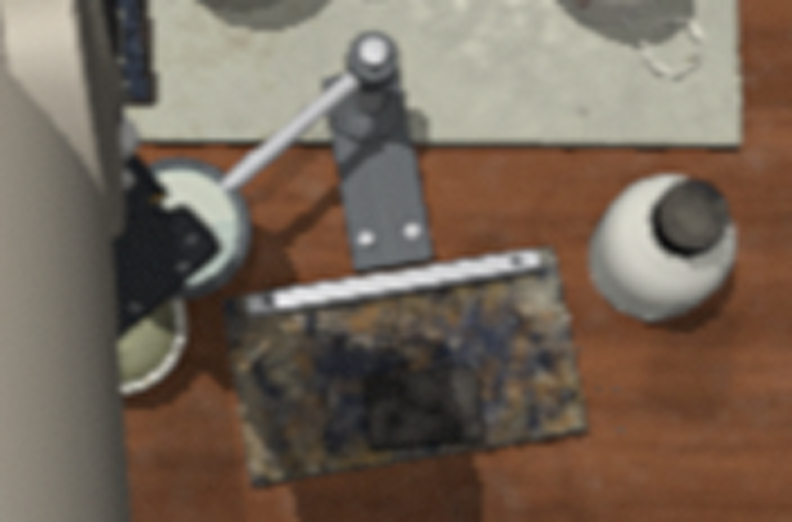

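The lens is well aside, with its hub end at (373,50) and lens at (195,225). The bottle at (665,250) and bowl edge at 187 haven't moved, and the block is at about (425,400) clear of the lens. Next I'll go in front of the block, square to the board.

Call:
move_arm(
  deltas=[
    {"tx": 0,"ty": 0,"tz": 0,"ax": 0,"ay": -0.1416,"az": 0},
    {"tx": 0,"ty": 0,"tz": 0,"ax": 0,"ay": -0.1416,"az": 0},
    {"tx": 0,"ty": 0,"tz": 0,"ax": 0,"ay": -0.1416,"az": 0},
    {"tx": 0,"ty": 0,"tz": 0,"ax": 0,"ay": -0.1416,"az": 0},
    {"tx": 0,"ty": 0,"tz": 0,"ax": 0,"ay": -0.1416,"az": 0},
    {"tx": 0,"ty": 0,"tz": 0,"ax": 0,"ay": -0.1416,"az": 0},
    {"tx": 0,"ty": 0,"tz": 0,"ax": 0,"ay": -0.1416,"az": 0},
    {"tx": -0.037,"ty": 0,"tz": 0.033,"ax": 0,"ay": 0,"az": 0},
    {"tx": -0.037,"ty": 0,"tz": 0.033,"ax": 0,"ay": 0,"az": 0},
    {"tx": -0.037,"ty": 0,"tz": 0.033,"ax": 0,"ay": 0,"az": 0},
    {"tx": -0.037,"ty": 0,"tz": 0.033,"ax": 0,"ay": 0,"az": 0},
    {"tx": -0.037,"ty": 0,"tz": 0.033,"ax": 0,"ay": 0,"az": 0},
  ],
  grip=0.37,
)

```text
t: 11.2
ee_pos: [0.4595, -0.0748, 0.258]
tool_rot: [0.461, 0.536, -0.536, -0.461]
wrist_force: [0.9, -0.3, 0.1]
gripper_width: 0.0346
```

```bash
python3 -c "
from h import *
goal([.460,-.075,.004],np.pi/2+.155)
snap('wrist','w3');i=cv2.imread('pics/w3.png')
cv2.imwrite('pics/w3b.png',cv2.resize(i,(768,576)))"
```

```text
t 11.2 pos [ 0.4595 -0.0748  0.258 ] shift [-0.0003  0.254  -0.0004] rotvec [ 0.0003 -0.0045  0.0004] F [ 0.8807 -0.3024  0.0575] w 0.034617339504559426
[[-0.1499  0.0002 -0.9887]
 [ 0.9887  0.0004 -0.1499]
 [ 0.0004 -1.     -0.0003]]
```

View pics/w3b.png

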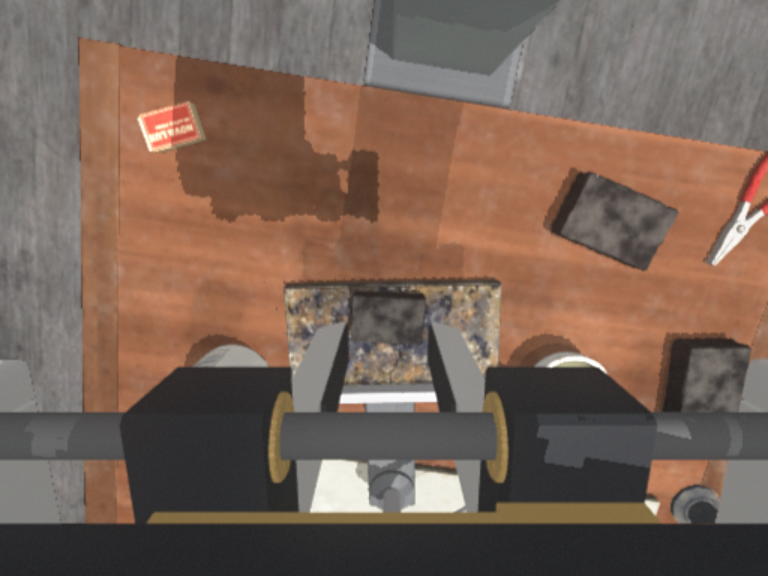

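The board and block lie square to the tool. The block's front edge runs from (351,293) to (425,292) and its back edge is near v=343.

```bash
python3 -c "
from h import *
e=np.array([.989,.152,0]);f=np.array([-.152,.989,0]);t=np.array([.4595,-.0748,0])
for n,u,v,z in [('F-',351,295,.048),('F+',425,294,.048),('bF-',286,285,.022),('bF+',500,284,.022),('st-',330,402,.044)]:
  p=ray('w3',u/1.5,v/1.5,z); print(n,p,(p-t)@e,(p-t)@f)"
```

```text
F- [ 0.5052 -0.1055  0.048 ] 0.040551475097046784 -0.03731680822595097
F+ [ 0.4929 -0.0317  0.048 ] 0.03961931499316859 0.03750208676536473
bF- [ 0.5116 -0.1768  0.022 ] 0.03607135792969203 -0.10875862432435593
bF+ [0.4762 0.0487 0.022 ] 0.0353156436531135 0.11961723155954863
st- [ 0.6285 -0.1125  0.044 ] 0.16137089190061957 -0.06299860172403322
```

Call:
move_arm(
  deltas=[
    {"tx": 0,"ty": 0.042,"tz": 0,"ax": 0,"ay": 0,"az": 0},
    {"tx": 0,"ty": 0.042,"tz": 0,"ax": 0,"ay": 0,"az": 0},
    {"tx": 0,"ty": 0.042,"tz": 0,"ax": 0,"ay": 0,"az": 0},
    {"tx": 0,"ty": 0.042,"tz": 0,"ax": 0,"ay": 0,"az": 0},
    {"tx": 0,"ty": 0.042,"tz": 0,"ax": 0,"ay": 0,"az": 0},
    {"tx": 0,"ty": 0.02,"tz": 0,"ax": 0,"ay": 0,"az": 0},
    {"tx": 0,"ty": 0.022,"tz": 0,"ax": 0,"ay": 0,"az": 0},
    {"tx": 0,"ty": 0,"tz": 0,"ax": 0,"ay": 0,"az": 0},
  ],
)

```text
t: 12.05
ee_pos: [0.4591, -0.0736, 0.0041]
tool_rot: [-0.46, -0.535, 0.537, 0.462]
wrist_force: [0.9, 0.1, 0.7]
gripper_width: 0.0347
```

```bash
python3 -c "
from h import *
goal([.460,-.075,.004],np.pi/2+.152)
snap('scene','s4');i=cv2.imread('pics/s4.png')[165:295,195:391]
cv2.imwrite('pics/s4b.png',cv2.resize(i,(784,520),interpolation=2))"
```

```text
t 12.05 pos [ 0.4591 -0.0736  0.0041] shift [-0.0015  0.0001 -0.0007] rotvec [-0.0041 -0.0019 -0.0003] F [0.8957 0.0739 0.6652] w 0.034674727357581266
[[-0.1496 -0.004  -0.9887]
 [ 0.9888 -0.0009 -0.1496]
 [-0.0003 -1.      0.0041]]
```

View pics/s4b.png

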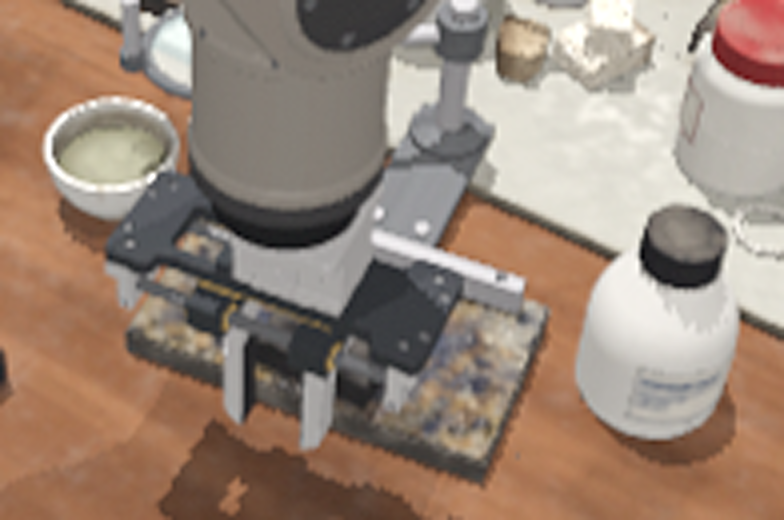

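```bash
python3 -c "
from h import *
for z in (.0,.02,.03,.036,.045): print(z,proj('s4',[.4626-.008,-.0975,z]),proj('s4',[.4626+.008,-.0975,z]))"
```

```text
0.0 [270.8198 286.2995] [274.5206 281.5591]
0.02 [271.0984 281.3146] [274.851  276.5558]
0.03 [271.2408 278.7658] [275.02   273.9983]
0.036 [271.3273 277.2181] [275.1225 272.4454]
0.045 [271.4586 274.8699] [275.2781 270.0897]
```

The tips are at z≈0.03–0.036, confirming the offset, and the gripper stands squarely in front of the block. I'll push now.

Call:
move_arm(
  deltas=[
    {"tx": -0.001,"ty": 0,"tz": -0.012,"ax": 0,"ay": 0,"az": 0},
    {"tx": 0,"ty": 0,"tz": -0.01,"ax": 0,"ay": 0,"az": 0},
    {"tx": 0,"ty": 0,"tz": -0.005,"ax": 0,"ay": 0,"az": 0},
    {"tx": 0,"ty": 0,"tz": -0.004,"ax": 0,"ay": 0,"az": 0},
    {"tx": 0,"ty": 0,"tz": -0.004,"ax": 0,"ay": 0,"az": 0},
    {"tx": 0,"ty": 0,"tz": -0.004,"ax": 0,"ay": 0,"az": 0},
    {"tx": 0,"ty": 0,"tz": -0.004,"ax": 0,"ay": 0,"az": 0},
    {"tx": 0,"ty": 0,"tz": -0.004,"ax": 0,"ay": 0,"az": 0},
    {"tx": 0,"ty": 0,"tz": -0.004,"ax": 0,"ay": 0,"az": 0},
  ],
)

```text
t: 13.0
ee_pos: [0.5117, -0.0666, 0.0062]
tool_rot: [-0.461, -0.536, 0.536, 0.461]
wrist_force: [-2.0, -0.2, 1.0]
gripper_width: 0.0348
```

Call:
move_arm(
  deltas=[
    {"tx": 0,"ty": 0,"tz": -0.004,"ax": 0,"ay": 0,"az": 0},
    {"tx": 0,"ty": 0,"tz": -0.004,"ax": 0,"ay": 0,"az": 0},
    {"tx": 0,"ty": 0,"tz": -0.004,"ax": 0,"ay": 0,"az": 0},
    {"tx": 0,"ty": 0,"tz": -0.004,"ax": 0,"ay": 0,"az": 0},
    {"tx": 0,"ty": 0,"tz": -0.004,"ax": 0,"ay": 0,"az": 0},
    {"tx": 0,"ty": 0,"tz": -0.004,"ax": 0,"ay": 0,"az": 0},
    {"tx": 0,"ty": 0,"tz": -0.004,"ax": 0,"ay": 0,"az": 0},
    {"tx": 0,"ty": 0,"tz": -0.003,"ax": 0,"ay": 0,"az": 0},
    {"tx": 0,"ty": 0,"tz": 0,"ax": 0,"ay": 0,"az": 0},
  ],
)

```text
t: 13.9
ee_pos: [0.5427, -0.062, 0.0062]
tool_rot: [0.461, 0.536, -0.536, -0.461]
wrist_force: [0.0, 0.4, 0.4]
gripper_width: 0.0347
```

```bash
python3 -c "
from h import *
e=np.array([.989,.152,0]);f=np.array([-.152,.989,0]);t=np.array([.4595,-.0748,0])
s=monitor.get_state();p=s['ee_pos']-t;print(p@e,p@f,s['wrist_force']@e,s['wrist_force'],s['wrist_torque'])"
```

```text
0.08424585065010891 4.564715732324387e-05 0.09119036253571444 [0.0276 0.4203 0.3901] [ 0.0102 -0.0444 -0.0327]
```

Call:
move_arm(
  deltas=[
    {"tx": 0,"ty": 0,"tz": -0.002,"ax": 0,"ay": 0,"az": 0},
    {"tx": 0,"ty": 0,"tz": -0.001,"ax": 0,"ay": 0,"az": 0},
    {"tx": 0,"ty": 0,"tz": 0,"ax": 0,"ay": 0,"az": 0},
  ],
)

```text
t: 14.2
ee_pos: [0.5452, -0.0616, 0.0062]
tool_rot: [0.461, 0.536, -0.536, -0.461]
wrist_force: [0.1, 0.2, -0.2]
gripper_width: 0.0345
```

Call:
move_arm(
  deltas=[
    {"tx": 0,"ty": 0,"tz": -0.0015,"ax": 0,"ay": 0,"az": 0},
    {"tx": 0,"ty": 0,"tz": 0,"ax": 0,"ay": 0,"az": 0},
  ],
)

```text
t: 14.4
ee_pos: [0.5464, -0.0615, 0.0062]
tool_rot: [-0.461, -0.536, 0.536, 0.461]
wrist_force: [-2.3, -0.2, 2.3]
gripper_width: 0.0348
```

Call:
move_arm(
  deltas=[
    {"tx": 0,"ty": 0,"tz": -0.0015,"ax": 0,"ay": 0,"az": 0},
    {"tx": 0,"ty": 0,"tz": 0,"ax": 0,"ay": 0,"az": 0},
  ],
)

```text
t: 14.6
ee_pos: [0.5464, -0.0615, 0.006]
tool_rot: [-0.46, -0.535, 0.537, 0.462]
wrist_force: [-9.2, -2.3, 8.0]
gripper_width: 0.0347
```

Call:
move_arm(
  deltas=[
    {"tx": 0,"ty": 0,"tz": -0.001,"ax": 0,"ay": 0,"az": 0},
    {"tx": 0,"ty": 0,"tz": 0,"ax": 0,"ay": 0,"az": 0},
    {"tx": 0,"ty": 0,"tz": 0,"ax": 0,"ay": 0,"az": 0},
  ],
)

```text
t: 14.9
ee_pos: [0.5465, -0.0614, 0.0059]
tool_rot: [-0.46, -0.535, 0.537, 0.462]
wrist_force: [-14.0, -2.7, 12.0]
gripper_width: 0.0346
```

Call:
move_arm(
  deltas=[
    {"tx": 0,"ty": 0,"tz": 0.005,"ax": 0,"ay": 0,"az": 0},
    {"tx": 0,"ty": 0,"tz": 0.02,"ax": 0,"ay": 0,"az": 0},
    {"tx": 0,"ty": 0,"tz": 0.02,"ax": 0,"ay": 0,"az": 0},
    {"tx": 0,"ty": 0,"tz": 0.03,"ax": 0,"ay": 0,"az": 0},
    {"tx": 0,"ty": -0.04,"tz": 0,"ax": 0,"ay": 0,"az": 0},
    {"tx": 0,"ty": -0.04,"tz": 0,"ax": 0,"ay": 0,"az": 0},
    {"tx": 0,"ty": -0.05,"tz": 0,"ax": 0,"ay": 0,"az": 0},
    {"tx": 0,"ty": -0.05,"tz": 0,"ax": 0,"ay": 0,"az": 0},
    {"tx": 0,"ty": -0.05,"tz": 0,"ax": 0,"ay": 0,"az": 0},
    {"tx": 0,"ty": 0,"tz": 0,"ax": 0,"ay": 0,"az": 0},
  ],
  grip=0.5,
)

```text
t: 15.9
ee_pos: [0.4781, -0.0723, 0.2421]
tool_rot: [0.463, 0.539, -0.533, -0.459]
wrist_force: [-0.1, 0.1, -0.3]
gripper_width: 0.0471
```

```bash
python3 -c "
from h import *
goal([.5963,.1342,.26],2.302)
print(monitor.get_state()['qpos'])
snap('wrist','w5');i=cv2.imread('pics/w5.png')[150:290,150:400]
cv2.imwrite('pics/w5b.png',cv2.resize(i,(800,448),interpolation=2))"
```

```text
t 15.9 pos [ 0.4781 -0.0723  0.2421] shift [ 0.1865 -0.0163 -0.1479] rotvec [ 0.0098 -0.581  -0.0016] F [-0.094   0.0807 -0.2654] w 0.04706173709876182
[[-0.1496  0.0094 -0.9887]
 [ 0.9887  0.0027 -0.1496]
 [ 0.0012 -1.     -0.0097]]
[-0.6557  0.0152  0.696   1.9699 -0.014   1.1508  1.7669]
```

View pics/w5b.png

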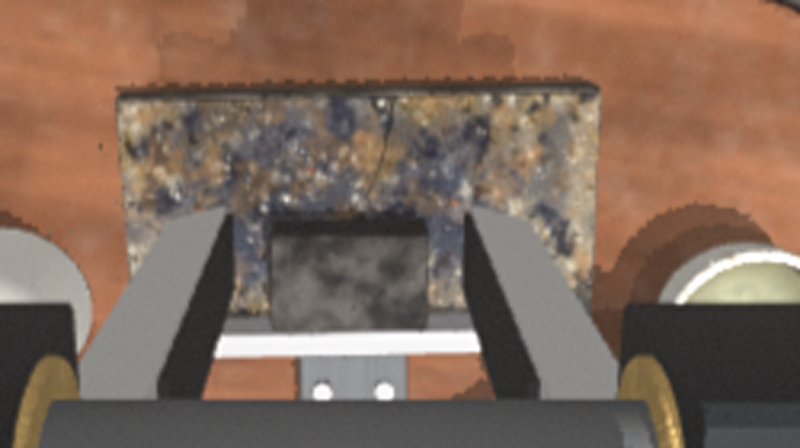

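The block lies flush along the bar: its back edge at v≈330 meets the stop, and its edges are parallel to it. I'll go back to the post.

Call:
move_arm(
  deltas=[
    {"tx": 0.0373,"ty": 0,"tz": -0.0296,"ax": 0.0098,"ay": 0,"az": -0.0016},
    {"tx": 0.0373,"ty": 0,"tz": -0.0296,"ax": 0,"ay": 0,"az": 0},
    {"tx": 0.0373,"ty": 0,"tz": -0.0296,"ax": 0,"ay": 0,"az": 0},
    {"tx": 0.0373,"ty": 0,"tz": -0.0296,"ax": 0,"ay": 0,"az": 0},
    {"tx": 0.0373,"ty": 0,"tz": -0.0296,"ax": 0,"ay": 0,"az": 0},
    {"tx": 0,"ty": 0,"tz": 0,"ax": 0,"ay": 0.1416,"az": 0},
    {"tx": 0,"ty": 0,"tz": 0,"ax": 0,"ay": 0.1416,"az": 0},
    {"tx": 0,"ty": 0,"tz": 0,"ax": 0,"ay": 0.1416,"az": 0},
    {"tx": 0,"ty": 0,"tz": 0,"ax": 0,"ay": 0.1416,"az": 0},
    {"tx": 0,"ty": 0,"tz": 0,"ax": 0,"ay": 0.1416,"az": 0},
    {"tx": 0,"ty": 0,"tz": 0,"ax": 0,"ay": 0.1416,"az": 0},
    {"tx": 0,"ty": 0,"tz": 0,"ax": 0,"ay": 0.1416,"az": 0},
  ],
)

```text
t: 17.15
ee_pos: [0.5929, 0.1342, 0.2339]
tool_rot: [-0.66, -0.247, 0.254, 0.662]
wrist_force: [-0.3, -0.6, 0.4]
gripper_width: 0.0473
```

```bash
python3 -c "
from h import *
goal([.5963,.1342,.109],.7297)
print(ray('w5',150+350/3.2,150+235/3.2,.048),ray('w5',150+350/3.2,150+328/3.2,.048))"
```

```text
t 17.15 pos [0.5929 0.1342 0.2339] shift [ 0.0037  0.1249 -0.0031] rotvec [-0.0069 -0.0058 -0.0086] F [-0.3354 -0.5854  0.3553] w 0.04730281813857169
[[ 0.7492 -0.0111 -0.6623]
 [ 0.6623 -0.0006  0.7492]
 [-0.0087 -0.9999  0.0069]]
[ 0.5568 -0.0589  0.048 ] [ 0.6035 -0.0518  0.048 ]
```

Call:
move_arm(
  deltas=[
    {"tx": 0.0037,"ty": 0,"tz": -0.0031,"ax": -0.0069,"ay": -0.0058,"az": -0.0086},
    {"tx": 0,"ty": 0.035,"tz": 0,"ax": 0,"ay": 0,"az": 0},
    {"tx": 0,"ty": 0.025,"tz": 0,"ax": 0,"ay": 0,"az": 0},
    {"tx": 0,"ty": 0,"tz": 0,"ax": 0,"ay": 0,"az": 0},
  ],
)

```text
t: 17.55
ee_pos: [0.5963, 0.1342, 0.1718]
tool_rot: [0.659, 0.254, -0.257, -0.659]
wrist_force: [-0.5, -0.1, -0.1]
gripper_width: 0.047
```

```bash
python3 -c "
from h import *
goal([.5963,.1342,.109],.7297)"
```

```text
t 17.55 pos [0.5963 0.1342 0.1718] shift [ 0.0003  0.0628 -0.0001] rotvec [-0.0011  0.0105 -0.0034] F [-0.5133 -0.0554 -0.1183] w 0.04697918622602551
[[ 0.7384 -0.0033 -0.6744]
 [ 0.6744 -0.0015  0.7384]
 [-0.0034 -1.      0.0011]]
```

Call:
move_arm(
  deltas=[
    {"tx": 0,"ty": 0.03,"tz": 0,"ax": 0,"ay": 0,"az": 0},
    {"tx": 0,"ty": 0.016,"tz": 0,"ax": 0,"ay": 0,"az": 0},
    {"tx": 0,"ty": 0.016,"tz": 0,"ax": 0,"ay": 0,"az": 0},
    {"tx": 0,"ty": 0,"tz": 0,"ax": 0,"ay": 0,"az": 0},
  ],
)

```text
t: 17.95
ee_pos: [0.5974, 0.1344, 0.1118]
tool_rot: [-0.66, -0.254, 0.255, 0.66]
wrist_force: [-0.6, 0.4, -0.2]
gripper_width: 0.0469
```

Call:
move_arm(
  deltas=[
    {"tx": 0,"ty": 0,"tz": 0,"ax": 0,"ay": 0,"az": 0},
    {"tx": 0,"ty": 0,"tz": 0,"ax": 0,"ay": 0,"az": 0},
    {"tx": 0,"ty": 0,"tz": 0,"ax": 0,"ay": 0,"az": 0},
    {"tx": 0,"ty": 0,"tz": 0,"ax": 0,"ay": 0,"az": 0},
    {"tx": 0,"ty": 0,"tz": 0,"ax": 0,"ay": 0,"az": 0},
    {"tx": 0,"ty": 0,"tz": 0,"ax": 0,"ay": 0,"az": 0},
    {"tx": 0,"ty": 0,"tz": 0,"ax": 0,"ay": 0,"az": 0},
    {"tx": 0,"ty": 0,"tz": 0,"ax": 0,"ay": 0,"az": 0},
  ],
  grip=0,
)

```text
t: 18.75
ee_pos: [0.5984, 0.1347, 0.1135]
tool_rot: [-0.66, -0.255, 0.254, 0.66]
wrist_force: [-1.7, -0.3, 6.4]
gripper_width: 0.0117
```

```bash
python3 -c "
from h import *
s=monitor.get_state();p=s['ee_pos'];C=np.array([.7405,-.028]);v=p[:2]-C;print(p,s['gripper_width'],np.hypot(*v),np.arctan2(v[1],v[0]))
w=np.array([.580,-.0555])-C;print(np.hypot(*w),np.arctan2(w[1],w[0])+2*np.pi)
M=R.from_quat(s['tool_rot']).as_matrix();print(M.T@np.r_[v,0])"
```

```text
[0.5984 0.1347 0.1135] 0.011730991842963607 0.21605996967963786 2.288828416034267
0.16283887742182462 3.3112844597675988
[ 0.0038 -0.      0.216 ]
```

Call:
move_arm(
  deltas=[
    {"tx": -0.013,"ty": -0.001,"tz": -0.0002,"ax": 0,"ay": -0.06,"az": 0},
    {"tx": -0.013,"ty": 0,"tz": -0.0002,"ax": 0,"ay": -0.06,"az": 0},
    {"tx": -0.013,"ty": 0,"tz": -0.0002,"ax": 0,"ay": -0.06,"az": 0},
    {"tx": -0.013,"ty": 0,"tz": -0.0002,"ax": 0,"ay": -0.06,"az": 0},
    {"tx": -0.013,"ty": 0,"tz": -0.0002,"ax": 0,"ay": -0.06,"az": 0},
    {"tx": -0.013,"ty": 0,"tz": -0.0002,"ax": 0,"ay": -0.06,"az": 0},
    {"tx": -0.013,"ty": 0,"tz": -0.0002,"ax": 0,"ay": -0.06,"az": 0},
    {"tx": -0.013,"ty": 0,"tz": -0.0002,"ax": 0,"ay": -0.06,"az": 0},
    {"tx": -0.013,"ty": 0,"tz": -0.0002,"ax": 0,"ay": -0.06,"az": 0},
    {"tx": -0.013,"ty": 0,"tz": -0.0002,"ax": 0,"ay": -0.06,"az": 0},
    {"tx": 0,"ty": 0,"tz": 0,"ax": 0,"ay": 0,"az": 0},
  ],
)

```text
t: 19.85
ee_pos: [0.5313, 0.0232, 0.1138]
tool_rot: [0.556, 0.438, -0.437, -0.555]
wrist_force: [6.4, -2.9, -10.5]
gripper_width: 0.0116
```

```bash
cat > chk.py <<'E'
from h import *
s=monitor.get_state();p=s['ee_pos'];C=np.array([.7405,-.028]);v=p[:2]-C;a=np.arctan2(v[1],v[0])%(2*np.pi)
M=R.from_quat(s['tool_rot']).as_matrix();T=C+.216*np.array([np.cos(3.3113),np.sin(3.3113)])
print(p,s['gripper_width'],s['wrist_force'],np.hypot(*v),'ang',a,'left',3.3113-a,'radial in tool',M.T@np.r_[v,0],'shift',M.T@np.r_[T-p[:2],0])
E
python3 chk.py
```

```text
[0.5313 0.0232 0.1138] 0.011605463757060086 [  6.3954  -2.8861 -10.4825] 0.21535123883848376 ang 2.9015084687490678 left 0.4097915312509324 radial in tool [ 0.0011 -0.0004  0.2153] shift [-0.0861  0.     -0.0168]
```

Call:
move_arm(
  deltas=[
    {"tx": -0.013,"ty": 0.001,"tz": -0.0003,"ax": 0,"ay": -0.06,"az": 0},
    {"tx": -0.013,"ty": 0,"tz": -0.0003,"ax": 0,"ay": -0.06,"az": 0},
    {"tx": -0.013,"ty": 0,"tz": -0.0003,"ax": 0,"ay": -0.06,"az": 0},
    {"tx": -0.013,"ty": 0,"tz": -0.0003,"ax": 0,"ay": -0.06,"az": 0},
    {"tx": -0.013,"ty": 0,"tz": -0.0003,"ax": 0,"ay": -0.06,"az": 0},
    {"tx": -0.013,"ty": 0,"tz": -0.0003,"ax": 0,"ay": -0.06,"az": 0},
    {"tx": -0.01,"ty": 0,"tz": -0.0002,"ax": 0,"ay": -0.05,"az": 0},
    {"tx": 0,"ty": 0,"tz": 0,"ax": 0,"ay": 0,"az": 0},
    {"tx": 0,"ty": 0,"tz": 0,"ax": 0,"ay": 0,"az": 0},
  ],
)

```text
t: 20.75
ee_pos: [0.5283, -0.0623, 0.1134]
tool_rot: [0.455, 0.542, -0.541, -0.455]
wrist_force: [-2.0, -1.3, 8.8]
gripper_width: 0.0116
```

```bash
python3 chk.py
```

```text
[ 0.5283 -0.0623  0.1134] 0.011624375418020015 [-2.0018 -1.2522  8.8165] 0.21495026091992067 ang 3.3019500421913692 left 0.009349957808630904 radial in tool [ 0.0027 -0.0004  0.2149] shift [-0.002  -0.      0.0011]
```

Within 2 mm. I'll nudge 2 mm, release, and rise.

Call:
move_arm(
  deltas=[
    {"tx": -0.002,"ty": 0,"tz": 0,"ax": 0,"ay": 0,"az": 0},
    {"tx": 0,"ty": 0,"tz": 0,"ax": 0,"ay": 0,"az": 0},
    {"tx": 0,"ty": 0,"tz": 0,"ax": 0,"ay": 0,"az": 0},
  ],
)

```text
t: 21.05
ee_pos: [0.5286, -0.0638, 0.1134]
tool_rot: [0.455, 0.542, -0.541, -0.454]
wrist_force: [-0.9, -0.6, 9.0]
gripper_width: 0.0115
```

Call:
move_arm(
  deltas=[
    {"tx": 0,"ty": 0,"tz": 0,"ax": 0,"ay": 0,"az": 0},
    {"tx": 0,"ty": 0,"tz": 0,"ax": 0,"ay": 0,"az": 0},
    {"tx": 0,"ty": 0,"tz": 0,"ax": 0,"ay": 0,"az": 0},
    {"tx": 0,"ty": 0,"tz": 0,"ax": 0,"ay": 0,"az": 0},
    {"tx": 0,"ty": 0,"tz": 0,"ax": 0,"ay": 0,"az": 0},
    {"tx": 0,"ty": 0,"tz": 0,"ax": 0,"ay": 0,"az": 0},
  ],
  grip=0.5,
)

```text
t: 21.65
ee_pos: [0.5282, -0.064, 0.1129]
tool_rot: [0.455, 0.542, -0.541, -0.454]
wrist_force: [0.3, -0.3, 0.2]
gripper_width: 0.0469
```

Call:
move_arm(
  deltas=[
    {"tx": 0,"ty": -0.02,"tz": 0,"ax": 0,"ay": 0,"az": 0},
    {"tx": 0,"ty": -0.03,"tz": 0,"ax": 0,"ay": 0,"az": 0},
    {"tx": 0,"ty": -0.04,"tz": 0,"ax": 0,"ay": 0,"az": 0},
    {"tx": 0,"ty": -0.04,"tz": 0,"ax": 0,"ay": 0,"az": 0},
    {"tx": 0.03,"ty": -0.03,"tz": 0,"ax": 0,"ay": 0,"az": 0},
    {"tx": 0.05,"ty": 0,"tz": 0.01,"ax": 0,"ay": 0,"az": 0},
    {"tx": 0.05,"ty": 0,"tz": 0.01,"ax": 0,"ay": 0,"az": 0},
    {"tx": 0.05,"ty": 0,"tz": 0.01,"ax": 0,"ay": 0,"az": 0},
    {"tx": 0.05,"ty": 0,"tz": 0.01,"ax": 0,"ay": 0,"az": 0},
    {"tx": 0.05,"ty": 0,"tz": 0.01,"ax": 0,"ay": 0,"az": 0},
    {"tx": 0.05,"ty": 0,"tz": 0,"ax": 0,"ay": 0,"az": 0},
    {"tx": 0,"ty": 0,"tz": 0,"ax": 0,"ay": 0,"az": 0},
  ],
)

```text
t: 22.85
ee_pos: [0.4209, 0.2536, 0.2728]
tool_rot: [0.452, 0.544, -0.543, -0.452]
wrist_force: [-0.1, -0.9, -0.2]
gripper_width: 0.047
```

```bash
python3 -c "
from h import *
snap('top','t9');i=cv2.imread('pics/t9.png')[115:231,190:366]
cv2.imwrite('pics/t9b.png',cv2.resize(i,(792,522),interpolation=2))
print(proj('t9',[.580,-.0555,.12]))"
```

```text
[282.1574 183.6146]
```

The picture limit is reached, so I'll check numerically: lens centre by circle fit, and bottle and bowl by image difference.

```bash
python3 -c "
from h import *
A=cv2.imread('pics/top0.png').astype(int);B=cv2.imread('pics/t9.png').astype(int)
def lens(I,c):
  b,g,r=[I[:,:,k] for k in range(3)]
  m=((g>150)&(g-r>8)).astype('uint8'); n,l,st,ce=cv2.connectedComponentsWithStats(m)
  k=1+np.argmax(st[1:,4]*(np.hypot(*(ce[1:]-c).T)<25)); return st[k],ce[k]
for I,f,c in((A,'top0',(275.8,184.6)),(B,'t9',(282.2,183.6))):
  st,ce=lens(I,c); print(st,ce,ray(f,st[0]+st[2]/2-.5,st[1]+st[3]/2-.5,.12), ray(f,*ce,.12))
D=abs(A-B).max(2)
print('bottle diff',D[150:190,320:356].mean(),D[150:190,320:356].max(),'bowl',D[170:205,198:234].mean(),D[170:205,198:234].max())
s=monitor.get_state();print(s['t'],s['wrist_force'])"
```

```text
[262 172  28  26 572] [275.6364 184.6206] [ 0.5773 -0.0366  0.12  ] [ 0.577 -0.037  0.12 ]
[269 171  27  27 581] [282.0499 183.8124] [ 0.5789 -0.0551  0.12  ] [ 0.5794 -0.0552  0.12  ]
bottle diff 1.304861111111111 4 bowl 1.276190476190476 5
22.9 [ 0.1858 -0.6483  0.1566]
```

```bash
python3 -c "
from h import *
print(robot.hand_in())"
```

```text
the job is handed in; nothing more can be done
None
```

The job is done and handed in at about 23 s of the 58 s allowed. I gripped the post and swung the lens about 0.95 rad to the robot's left, away from the bottle. I then pushed the block straight back until it met the stop (about 14 N at contact), swung the lens back over it, released the post and moved clear.

**Last checks:**
- **Block:** the close view after the push showed it flush and parallel to the bar. Its centre came out at about (0.580, −0.0555).
- **Lens:** a numerical fit on the last top image put its centre at (0.579, −0.055), within about 2 mm of the block centre.
- **Bottle and bowl:** the top images before and after show no change at either, only noise.
- **Robot:** clear of everything, with wrist force near zero.

**What disagreed or failed:**
- **Fingertip offset:** the real fingertips sit about 32 mm behind the stated TCP, so my first grip closed just above the post without touching it. I measured the offset from the pictures and corrected for it.
- **Final view:** the limit of 12 pictures was used up, so I checked the end state by numbers only.

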